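# Close up the valet tray inserts

## Task

The four oak inserts in the stainless valet tray stand in a row short of its end plate; clear the open end of the tray by pushing the row along as one train until the front insert is fully home against the end plate and no gaps are left. Push slowly and gently with the fingertips on the outer end face of the rear insert (the one with the key dish) only; the elephant and the tumbler ride along standing upright where they are on their inserts. Do not grasp or lift anything, touch none of the other inserts or what stands on them, leave the remote, the vase and the bowl alone, and draw the hand clear at the end.

Things in the scene. Friction and masses are not known exactly. Their poses are not given: they have to be found in the camera images.
- tray: Stainless valet tray, fixed: a straight channel 440 mm long, 99 mm wide. Origin at the centre of its underside; z up, y along the channel from the end plate to the open end, x across. Floor 4 mm thick; side lips rise to 17 mm above the underside, 93 mm apart inside. The +y end (y = +220 mm) is open, without a wall.
- end_stop (a point): Middle of the inner face of the tray's end plate, 24 mm above the tray's underside, at y = -216 mm in the tray's frame. The plate stands upright across the tray's -y end, 44 mm high. The row starts 50 to 120 mm short of it.
- dish_block: Rear oak insert, always last in the row, nearest the open end: block 38 mm high with a round steel key dish (54 mm across, rim 50 mm above the underside) on top. Loose, 64 mm long (y) by 90 mm wide (x); origin at the centre of its underside, axes as the tray's (y along the row, away from the end plate). Fully home with no gaps, its origin is at y = +8 mm in the tray's frame.
- push_face (a point): Middle of the rear insert's outer end face (plain, upright, facing the tray's open end, 32 mm from the insert's centre), 19 mm above its underside: the face to push on. Row and load together weigh about 1 kg and slide with plain friction, under 12 N.
- card_block: Second oak insert, next to the key-dish one: slotted block 40 mm high with a white access card standing in it up to 76 mm above its underside. Loose, 64 mm long (y) by 90 mm wide (x); origin at the centre of its underside, axes as the tray's (y along the row, away from the end plate).
- elephant_block: Plain oak insert 38 mm high on which the elephant stands; third or fourth in the row. Loose, 64 mm long (y) by 90 mm wide (x); origin at the centre of its underside, axes as the tray's (y along the row, away from the end plate).
- coaster_block: Oak insert 38 mm high with a round cork inlay on which the tumbler stands; third or fourth in the row. Loose, 64 mm long (y) by 90 mm wide (x); origin at the centre of its underside, axes as the tray's (y along the row, away from the end plate).
- elephant: White ceramic elephant, 87 mm long, 71 mm high, standing loose on its insert; origin between its feet, on the insert's top; head to its +x.
- tumbler: Frosted glass tumbler, 62 mm across and 88 mm high, standing loose and upright on its insert; origin at the centre of its underside.
- remote: Bystander: black plastic parking remote, 66 x 36 x 13 mm, lying on the credenza top beyond the tray; origin at the centre of its underside.
- bud_vase: Bystander: small terracotta bud vase, 72 mm across and 115 mm high, standing beyond the tray; origin at the centre of its underside.
- bowl: Bystander: blue ceramic bowl, 130 mm across and 45 mm high, to the robot's left beyond the tray's open end; origin at the centre of its underside.

How it is judged:
By the outcome, as a careful person would: the job done as asked, in the order asked, and still so for the second after the job is handed in, with the robot touching nothing.
It also fails if it takes over 38 s, if anything falls off the work surface, if the arm or the gripper's body presses on something with over 40 N, if the wrist force passes 120 N, or if a joint passes its speed limit or range.

## Robot

A 7-joint arm with a two-finger parallel gripper is mounted at the origin on the work surface. World frame = base frame: x ahead of the robot, y to its left, z up, the work surface at z = 0. Lengths are in m, angles in degrees, forces in N, time in s.
With the tool pointing down it reaches from about 0.425 to 0.875 m from the base axis. Payload 8.4 kg.
Tool frame: the origin (TCP) lies on the centre line of the jaws, within the pads' length; the fingertips stand 22 mm ahead of it and the grasp point (between the pads) lies 3 mm ahead of it; x points along the fingers, y is the direction in which the jaws open and shut, and the axes are right-handed (so a half turn about x gives the same grasp; the last joint's range is limited). The gripper opens to 85 mm and grips with 20 to 120 N. Pads are 22 mm wide; open, the fingers measure 114 mm over their backs; the gripper's body (76 mm by 85 mm) begins 54 mm behind the grasp point. The pads swing forward as they close: fully open they stand 13 mm farther back than shut.
Start: joints at [58.144, 19.091, 2.286, 83.961, -0.768, 76.965, -3.352], TCP at [0.287, -0.583, 0.219] pointing down, gripper open.
Joint ranges: [-147.57, 147.57], [-21.85, 119.76], [-74.77, 79.35], [14.55, 137.4], [-85.83, 265.84], [4.83, 119.75], [-152.11, 152.11]. Speed limits (degrees/s): [127.2, 127.2, 159.86, 159.86, 180, 180, 180].

## Interface

Orientations are given as [roll, pitch, yaw] about the fixed x, y, z axes, in that order (R = Rz(yaw) Ry(pitch) Rx(roll)).
In Python, from cell import ctrl gives the robot as it stands. The module is installed in compiled form; this text tells all that it offers.
- The arm moves only by the tool servo_tool, never from a script. Its argument "deltas" is a list of rows, each a list of 3 entries, a list of its own where there are three numbers: the shift along the tool's x, y, z in cm, then the turn, a rotation vector about the tool's x, y, z in rad, then the finger opening in cm, from 0 to 8.54. A call has 1 to 12 rows; each row shifts and turns the commanded pose from where the row before left it, along the tool's axes as they then stand; what a row does not reach is not made up. A row lasts 1/12 s, in which the tool goes at most 41.7 mm and 7.16 degrees, less where a joint would pass 70% of its speed; a pose out of reach is approached as far as the arm can. A call with a gripper value outside its range is refused whole. The fingers move at their own pace and stop on an object; the grip force is fixed at half the most. Time passes only in rows, so rows that do not move let the fingers close. It gives the time, the measured TCP pose, the force and the opening at its end, in the units of the state.
- ctrl.get_obs(): the state, without advancing time (a new reading comes with each control period).
- ctrl.camera(name): name is "scene" or "top" or "wrist"; returns (picture, depth): 480x640x3 uint8, red, green, blue; 480x640 float32, m along the optical axis (not along the pixel's ray), 0 where there is no reading.
- ctrl.camera_info(name): a dict with "camera_matrix" (3x3 intrinsics, pixels), "k1" (the pictures are not rectified: a ray, as slopes to the right and down, at radius r is drawn at 1 + k1 r^2 times it, then the intrinsics apply), "rvec" (rotation vector, rad) and "tvec" (3), from world to camera coordinates, as OpenCV has them; the wrist camera has in their place "hand_eye" (4x4, takes a point from camera to tool coordinates, whose origin is the TCP and whose axes are the tool frame's). Camera axes: x right, y down, z forward; pixel columns grow to the right and rows downward; lengths in m; the calibration is good to about 2 mm. A picture is of the moment at which its call begins: read the wrist's pose just before it. camera_info takes no time and is no camera call.
- ctrl.hand_in(): hands the job in, once; it reports no verdict.
The state is a dict: "clock": time; "joints": joint angles; "qd": joint speeds; "tau": joint torques, N m; "tcp_pos": TCP position; "eef_rot": TCP orientation; "ft_force": force on the tool from outside, world axes, zero at the start; "moment": the same for the moment, N m; "grip_width": finger opening in m.
Only numpy, scipy, OpenCV 4.12 (cv2) and the standard library are available. Lean on these libraries where they do the work, as an engineer would, in place of code of your own. Each camera call takes 0.05 s, during which the arm holds its last target.

## Working session

There is one attempt and no reset: what is moved stays moved. The work goes in short steps, Python scripts to look and compute and a tool call to move; the robot and the scene stay as the last step left them, time stands still between calls to the robot, and variables do not carry over. Pictures are saved under pics/ and viewed, and the job is handed in when it is done.

Besides the shell and the picture viewer there is one more tool, called after "Call:" by a JSON object that holds its "op" and its "data", one argument or row to a line. servo_tool: Moves the arm, as the interface text tells. Its arguments: {"type":"object","properties":{"deltas":{"type":"array","items":{"type":"array"}}},"required":["deltas"]}

```bash
mkdir -p pics
python3 - <<'E'
from cell import ctrl
import cv2,numpy as np
o=ctrl.get_obs();print(o)
for n in ("scene","top"):
    p,d=ctrl.camera(n);cv2.imwrite(f"pics/{n}0.png",p[:,:,::-1]);np.savez(f"pics/{n}0.npz",p=p,d=d)
    print(n,ctrl.camera_info(n))
print(ctrl.camera_info("wrist"))
E
```

```text
{'clock': 0.0, 'joints': array([58.14244238, 19.13118367,  2.28378103, 84.01250472, -0.76956679,
       76.9669373 , -3.35084068]), 'qd': array([-0.00067368, -0.01218655,  0.02778944,  0.07281555, -0.06148605,
       -0.06029052, -0.00865823]), 'tau': array([ 6.09250092e-04, -6.58544469e+01,  1.36584185e+00, -4.05566311e+01,
        1.68720534e-02,  1.24373517e-02, -6.09549693e-05]), 'tcp_pos': array([ 0.28648269, -0.58290716,  0.21851523]), 'eef_rot': array([-87.34592365,  89.90459928, 118.8282167 ]), 'ft_force': array([-0.23496936,  0.05642305, -0.55856699]), 'moment': array([-0.02645324, -0.01812232,  0.02475049]), 'grip_width': 0.08557242335585996}
scene {'camera_matrix': array([[538.74423218,   0.        , 329.20130302],
       [  0.        , 538.74423218, 240.0748383 ],
       [  0.        ,   0.        ,   1.        ]]), 'k1': -0.03839063328065103, 'rvec': array([ 1.46335093,  2.22845458, -0.74662867]), 'tvec': array([ 0.14562653, -0.443303  ,  1.45626659])}
top {'camera_matrix': array([[444.5629077 ,   0.        , 324.66314115],
       [  0.        , 444.5629077 , 245.58246893],
       [  0.        ,   0.        ,   1.        ]]), 'k1': -0.04971751627292279, 'rvec': array([ 2.13069005, -2.17775074,  0.1307007 ]), 'tvec': array([0.13144291, 0.6387366 , 0.90845411])}
{'camera_matrix': array([[368.48731375,   0.        , 320.3375958 ],
       [  0.        , 368.48731375, 243.25653012],
       [  0.        ,   0.        ,   1.        ]]), 'k1': -0.05197048042125854, 'hand_eye': array([[ 8.75529833e-06, -3.10471346e-01,  9.50582739e-01,
        -1.54642703e-01],
       [ 9.99999925e-01, -3.65094882e-04, -1.28454675e-04,
        -7.56889114e-05],
       [ 3.86934389e-04,  9.50582669e-01,  3.10471319e-01,
        -7.96259061e-02],
       [ 0.00000000e+00,  0.00000000e+00,  0.00000000e+00,
         1.00000000e+00]])}
```

View pics/scene0.png

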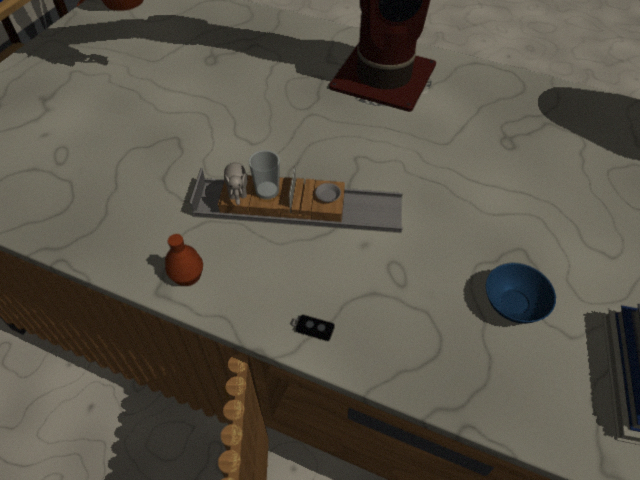

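View pics/top0.png

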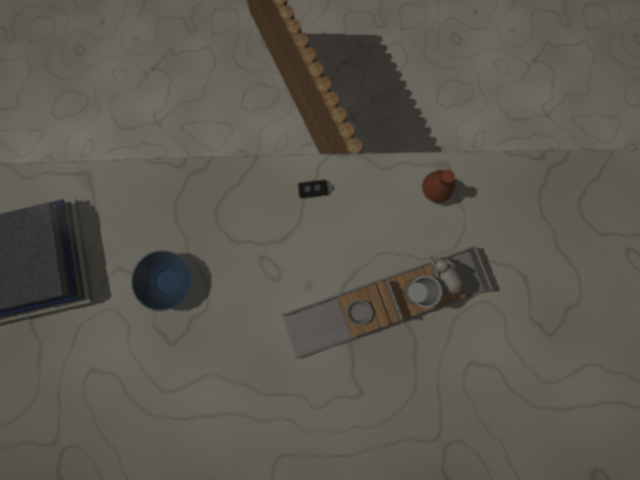

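The scene view shows the tray at (190-400, 170-230), with the end plate at left (195, 190), the rear dish block at (328, 198) and the open end at right. In the top view the tray runs from (290, 335) to (490, 270), with the dish at (360, 313).

```bash
cat > h.py <<'E'
import numpy as np,cv2
from cell import ctrl
def pts(n,d):
    i=ctrl.camera_info(n);K=i["camera_matrix"];D=np.array([i["k1"],0,0,0,0.])
    # model: distorted = (1+k1 r^2)*ray  (OpenCV's)
    u,v=np.meshgrid(np.arange(640.),np.arange(480.))
    r=cv2.undistortPoints(np.stack([u,v],-1).reshape(-1,1,2),K,D).reshape(480,640,2)
    R=cv2.Rodrigues(i["rvec"])[0];t=i["tvec"]
    c=np.dstack([r*d[...,None],d])
    return (c-t)@R, r,R,t   # world
def ray(n,uv,z):
    i=ctrl.camera_info(n);K=i["camera_matrix"];D=np.array([i["k1"],0,0,0,0.])
    r=cv2.undistortPoints(np.float64(uv).reshape(-1,1,2),K,D).reshape(-1,2)
    R=cv2.Rodrigues(i["rvec"])[0];t=i["tvec"]
    w=np.c_[r,np.ones(len(r))]@R;c=-R.T@t
    return c+w*((z-c[2])/w[:,2])[:,None]
E
python3 - <<'E'
from h import *
for n in("top","scene"):
    z=np.load(f"pics/{n}0.npz");p,d=z["p"],z["d"]
    W=pts(n,d)[0]
    hsv=cv2.cvtColor(p,cv2.COLOR_RGB2HSV)
    roi=(d>0)&(W[...,2]>.03)&(W[...,2]<.05)&(hsv[...,1]>100)&(hsv[...,0]<25)
    roi&=(np.abs(W[...,0]-.6)<.3)&(np.abs(W[...,1])<.4)
    k=W[roi];print(n,len(k),np.median(k,0))
    m=roi.astype(np.uint8)
    print(cv2.boundingRect(m))
    hull=cv2.convexHull(k[:,:2].astype(np.float32));print(cv2.minAreaRect(hull), cv2.boxPoints(cv2.minAreaRect(hull)))
    x,y,w,h=(270,230,240,140) if n=="top" else (180,140,240,100)
    c=p[y:y+h,x:x+w,::-1];c=np.clip(c*1.6,0,255).astype(np.uint8)
    s=3.3
    cv2.imwrite(f"pics/{n}0_z.png",cv2.resize(c,None,fx=s,fy=s,interpolation=cv2.INTER_CUBIC))
E
```

```text
top 2447 [ 0.52532605 -0.01215153  0.0428902 ]
(339, 175, 126, 162)
((0.5779008269309998, -0.07899843156337738), (0.2115771323442459, 0.37486982345581055), 52.53192901611328) [[ 0.36478192 -0.04894176]
 [ 0.6623133  -0.27698228]
 [ 0.79101974 -0.1090551 ]
 [ 0.49348837  0.11898541]]
scene 3012 [ 0.54914208 -0.03087615  0.04324701]
(165, 175, 180, 107)
((0.5975915193557739, -0.07690788805484772), (0.19410531222820282, 0.40860408544540405), 52.270503997802734) [[ 0.3766174  -0.02864824]
 [ 0.69978595 -0.27868712]
 [ 0.8185656  -0.12516753]
 [ 0.4953971   0.12487134]]
```

```bash
ls pics
```

```text
scene0.npz
scene0.png
scene0_z.png
top0.npz
top0.png
top0_z.png
```

View pics/top0_z.png

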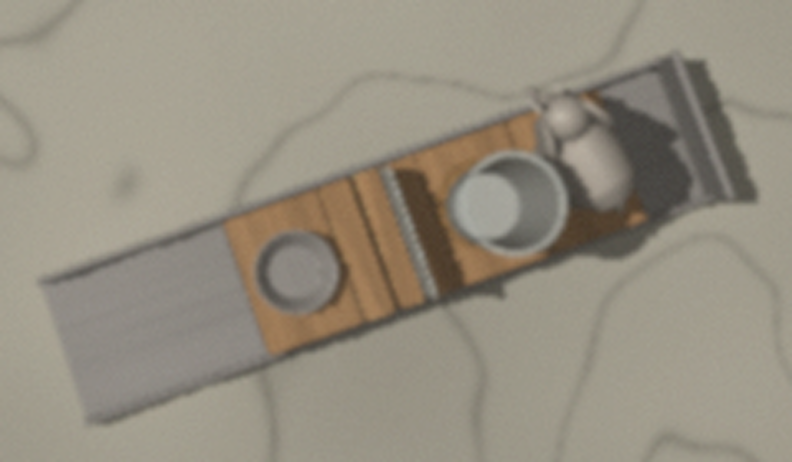

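View pics/scene0_z.png

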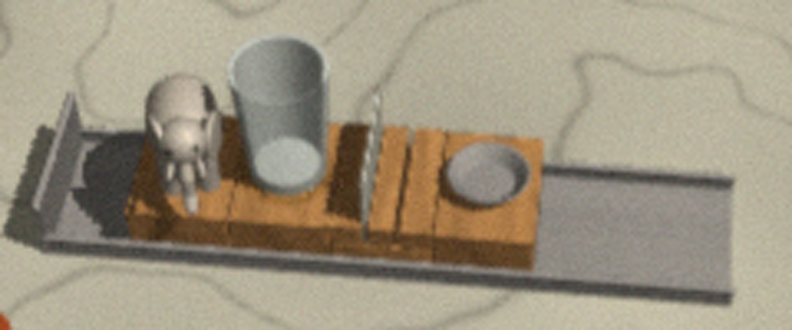

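The zoomed top view shows the rear face's top edge from (225,222) to (270,355) and the tray's open-end corners at (42,282) and (92,422). The zoomed scene view shows the same rear edge from (543,138) to (532,240).

Run:
```python
from h import *
def q(n,l,z):
    off=np.array([270,230] if n=="top" else [180,140]);
    return ray(n,(np.array(l)+.5)/3.3-.5+off,z)
a=q("top",[(225,222),(270,355)],.042);b=q("top",[(42,282),(92,422)],.017);e=q("top",[(672,60),(728,198)],.044)
a2=q("scene",[(543,138),(532,240)],.042);b2=q("scene",[(733,180),(732,294)],.017)
for x in(a,b,e,a2,b2):
    v=x[1]-x[0];print(x.round(4).tolist(),x.mean(0).round(4),np.linalg.norm(v).round(4),"normal ang",(np.degrees(np.arctan2(v[1],v[0]))+90).round(2))
# oak mask (tray neighbourhood) rect
for n in("top","scene"):
    z=np.load(f"pics/{n}0.npz");p,d=z["p"],z["d"];W=pts(n,d)[0];hsv=cv2.cvtColor(p,cv2.COLOR_RGB2HSV)
    roi=(W[...,2]>.036)&(W[...,2]<.048)&(hsv[...,1]>90)&(hsv[...,0]<25)&(W[...,0]<.66)&(W[...,0]>.4)&(np.abs(W[...,1])<.3)
    m=roi.astype(np.uint8);c=max(cv2.findContours(m,0,1)[0],key=cv2.contourArea)
    _,l,s,_=cv2.connectedComponentsWithStats(m);
    k=W[roi][:,:2].astype(np.float32)
    r=cv2.minAreaRect(k);print(n,r,cv2.boxPoints(r).round(4).tolist())
```

```text
[[0.5319, 0.0921, 0.042], [0.4478, 0.0658, 0.042]] [0.4899 0.079  0.042 ] 0.0881 normal ang -72.63
[[0.4958, 0.2117, 0.017], [0.4056, 0.1804, 0.017]] [0.4507 0.1961 0.017 ] 0.0954 normal ang -70.88
[[0.6291, -0.1994, 0.044], [0.5395, -0.2301, 0.044]] [ 0.5843 -0.2148  0.044 ] 0.0948 normal ang -71.1
[[0.4456, 0.0656, 0.042], [0.5293, 0.0922, 0.042]] [0.4875 0.0789 0.042 ] 0.0878 normal ang 107.63
[[0.4071, 0.1861, 0.017], [0.4994, 0.216, 0.017]] [0.4533 0.201  0.017 ] 0.097 normal ang 107.94
top ((0.5291258692741394, -0.041749387979507446), (0.08987437933683395, 0.25445103645324707), 18.13349723815918) [[0.44679999351501465, 0.06520000100135803], [0.5260000228881836, -0.17659999430179596], [0.6114000082015991, -0.14869999885559082], [0.5321999788284302, 0.09309999644756317]]
scene ((0.530535101890564, -0.040978625416755676), (0.09533357620239258, 0.25769248604774475), 17.936481475830078) [[0.445499986410141, 0.06689999997615814], [0.5249000191688538, -0.17820000648498535], [0.6155999898910522, -0.14890000224113464], [0.5361999869346619, 0.09629999846220016]]
```

```bash
cat >> h.py <<'E'
from scipy.spatial.transform import Rotation as Ro
TH=np.radians(17.9)
RG=np.array([[0,0,-1],[np.cos(TH),np.sin(TH),0],[np.sin(TH),-np.cos(TH),0]]).T
U=np.array([-np.sin(TH),np.cos(TH),0])
def go(target):
    o=ctrl.get_obs();R=Ro.from_euler("xyz",o["eef_rot"],degrees=True).as_matrix()
    dt=np.array(target)-o["tcp_pos"]
    print("clk",o["clock"],"tcp",o["tcp_pos"].round(4),"F",o["ft_force"].round(2),"w",o["grip_width"])
    print("tool-cm",(R.T@dt*100).round(2),"world-shift in goal-tool cm",(RG.T@dt*100).round(2))
    print("rotvec tool",Ro.from_matrix(R.T@RG).as_rotvec().round(4), "flip",Ro.from_matrix(R.T@RG@np.diag([1,-1,-1])).as_rotvec().round(4))
E
python3 - <<'E'
from h import *
go((0.40,-0.35,0.25));go((.46,0,.25));go((.470,.136,.25));go((.47,.136,.042))
o=ctrl.get_obs();print(Ro.from_euler("xyz",o["eef_rot"],degrees=True).as_matrix().round(3))
E
```

```text
clk 0.1 tcp [ 0.2865 -0.583   0.2186] F [0.14 0.75 0.81] w 0.08536141585187657
tool-cm [ -3.12 -15.91 -20.46] world-shift in goal-tool cm [ -3.14  17.96 -18.68]
rotvec tool [-1.4264e+00 -9.0000e-04  1.2000e-03] flip [1.7152e+00 1.3000e-03 1.0000e-03]
clk 0.1 tcp [ 0.2865 -0.583   0.2186] F [0.14 0.75 0.81] w 0.08536141585187657
tool-cm [ -3.08 -44.67 -41.29] world-shift in goal-tool cm [ -3.14  34.43 -50.14]
rotvec tool [-1.4264e+00 -9.0000e-04  1.2000e-03] flip [1.7152e+00 1.3000e-03 1.0000e-03]
clk 0.1 tcp [ 0.2865 -0.583   0.2186] F [0.14 0.75 0.81] w 0.08536141585187657
tool-cm [ -3.06 -56.44 -48.18] world-shift in goal-tool cm [ -3.14  39.56 -62.78]
rotvec tool [-1.4264e+00 -9.0000e-04  1.2000e-03] flip [1.7152e+00 1.3000e-03 1.0000e-03]
clk 0.1 tcp [ 0.2865 -0.583   0.2186] F [0.14 0.75 0.81] w 0.08536141585187657
tool-cm [ 17.74 -56.41 -48.18] world-shift in goal-tool cm [ 17.66  39.56 -62.78]
rotvec tool [-1.4264e+00 -9.0000e-04  1.2000e-03] flip [1.7152e+00 1.3000e-03 1.0000e-03]
[[-0.001  0.441 -0.897]
 [ 0.001 -0.897 -0.441]
 [-1.    -0.001  0.   ]]
```

Call:
{"op": "servo_tool", "data": {
  "deltas": [
    [[-0.3, -0.6, -3.6], [-0.059, 0, 0], 4],
    [[-0.3, -0.6, -3.6], [-0.059, 0, 0], 4],
    [[-0.3, -0.6, -3.6], [-0.059, 0, 0], 2],
    [[-0.3, -0.6, -3.6], [-0.059, 0, 0], 0],
    [[-0.3, -0.6, -3.6], [-0.059, 0, 0], 0],
    [[-0.3, -0.6, -3.6], [-0.059, 0, 0], 0],
    [[-0.3, -0.6, -3.6], [-0.059, 0, 0], 0],
    [[-0.3, -0.6, -3.6], [-0.059, 0, 0], 0],
    [[-0.3, -0.6, -3.6], [-0.059, 0, 0], 0],
    [[-0.3, -0.6, -3.6], [-0.059, 0, 0], 0],
    [[0, -0.6, -3.6], [-0.059, 0, 0], 0],
    [[0, -0.6, -3.6], [-0.059, 0, 0], 0]
  ]
}}

```text
clock: 1.1
tcp_pos: [0.5379, -0.2336, 0.2492]
eef_rot: [-103.4, 90.0, 143.5]
ft_force: [-0.2, 0.3, 0.3]
grip_width: 0.0003
```

Run:
```python
from h import *
go((.470,.136,.25))
o=ctrl.get_obs();print(o["joints"].round(1),Ro.from_euler("xyz",o["eef_rot"],degrees=True).as_matrix().round(3))
```

```text
clk 1.1 tcp [ 0.5379 -0.2336  0.2492] F [-0.16  0.26  0.33] w 0.00029637838905119255
tool-cm [ -0.07 -20.74 -31.33] world-shift in goal-tool cm [ -0.08   4.9  -37.26]
rotvec tool [-7.155e-01 -1.000e-04  2.000e-04] flip [2.4261e+00 3.0000e-04 2.0000e-04]
[ 33.2  11.9 -16.5  89.9   3.4  78.7  -6.7] [[-0.     0.92  -0.392]
 [ 0.    -0.392 -0.92 ]
 [-1.    -0.    -0.   ]]
```

Call:
{"op": "servo_tool", "data": {
  "deltas": [
    [[0, -0.8, -3.1], [-0.06, 0, 0], 0],
    [[0, -0.8, -3.1], [-0.06, 0, 0], 0],
    [[0, -0.8, -3.1], [-0.06, 0, 0], 0],
    [[0, -0.8, -3.1], [-0.06, 0, 0], 0],
    [[0, -0.8, -3.1], [-0.06, 0, 0], 0],
    [[0, -0.8, -3.1], [-0.06, 0, 0], 0],
    [[0, -0.8, -3.1], [-0.06, 0, 0], 0],
    [[0, -0.8, -3.1], [-0.06, 0, 0], 0],
    [[0, -0.8, -3.1], [-0.06, 0, 0], 0],
    [[0, -0.8, -3.1], [-0.06, 0, 0], 0],
    [[0, -0.8, -3.1], [-0.06, 0, 0], 0],
    [[0, 0, 0], [0, 0, 0], 0]
  ]
}}

```text
clock: 2.1
tcp_pos: [0.4841, 0.1135, 0.2497]
eef_rot: [176.4, 89.9, 101.6]
ft_force: [0.1, 0.8, 1.1]
grip_width: -0.0001
```

Run:
```python
from h import *
go((.470,.136,.1))
p,d=ctrl.camera("wrist");cv2.imwrite("pics/w1.png",np.clip(p[:,:,::-1]*1.5,0,255).astype(np.uint8));np.savez("pics/w1.npz",p=p,d=d)
```

```text
clk 2.1 tcp [0.4841 0.1135 0.2497] F [0.12 0.8  1.07] w -0.00012789394521932557
tool-cm [14.97 -0.77 -2.52] world-shift in goal-tool cm [14.97 -0.65 -2.57]
rotvec tool [-0.0464 -0.0016 -0.0001] flip [ 3.0952e+00 -2.0000e-04  2.4000e-03]
```

View pics/w1.png

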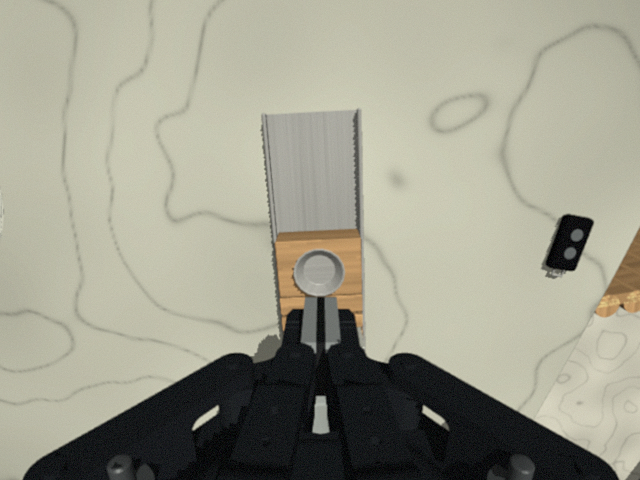

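The wrist view shows the closed fingertips at (320,300), the dish at (318,272), the rear face edge at y≈233 and the tray's open end at y≈112. I'll back off toward the open end and go down.

Call:
{"op": "servo_tool", "data": {
  "deltas": [
    [[0, -0.3, -1.3], [-0.023, 0, 0], 0],
    [[0, -0.3, -1.3], [-0.023, 0, 0], 0],
    [[2, 0, 0], [0, 0, 0], 0],
    [[2, 0, 0], [0, 0, 0], 0],
    [[2, 0, 0], [0, 0, 0], 0],
    [[2, 0, 0], [0, 0, 0], 0],
    [[2, 0, 0], [0, 0, 0], 0],
    [[2, 0, 0], [0, 0, 0], 0],
    [[2, 0, 0], [0, 0, 0], 0],
    [[1.5, 0, 0], [0, 0, 0], 0],
    [[1, 0, 0], [0, 0, 0], 0],
    [[0, 0, 0], [0, 0, 0], 0]
  ]
}}

```text
clock: 3.15
tcp_pos: [0.4728, 0.1301, 0.0825]
eef_rot: [-103.7, 89.8, -176.5]
ft_force: [0.4, -1.3, -0.5]
grip_width: -0.0002
```

Run:
```python
from h import *
go((.470,.136,.042))
p,d=ctrl.camera("wrist");cv2.imwrite("pics/w2.png",np.clip(p[:,:,::-1]*1.5,0,255).astype(np.uint8));np.savez("pics/w2.npz",p=p,d=d)
p,d=ctrl.camera("scene");cv2.imwrite("pics/s2.png",cv2.resize(np.clip(p[120:270,150:430,::-1]*1.6,0,255).astype(np.uint8),None,fx=2.8,fy=2.8))
```

```text
clk 3.15 tcp [0.4728 0.1301 0.0825] F [ 0.38 -1.28 -0.49] w -0.00019081433277473047
tool-cm [ 4.05 -0.09 -0.64] world-shift in goal-tool cm [ 4.05 -0.09 -0.64]
rotvec tool [-0.0122 -0.0008  0.0034] flip [3.1294e+00 5.3000e-03 1.3000e-03]
```

View pics/w2.png

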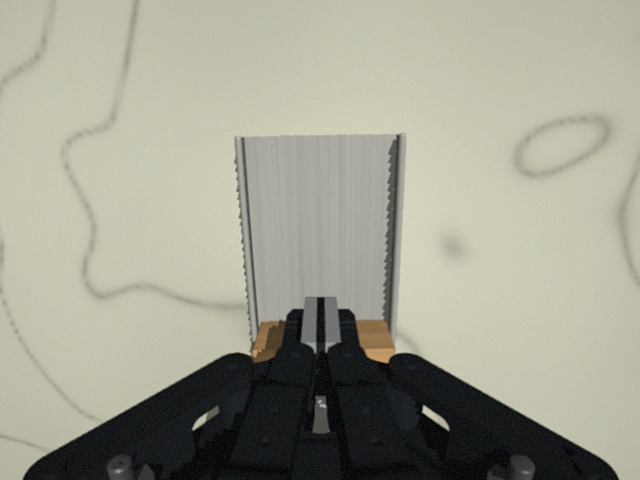

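View pics/s2.png

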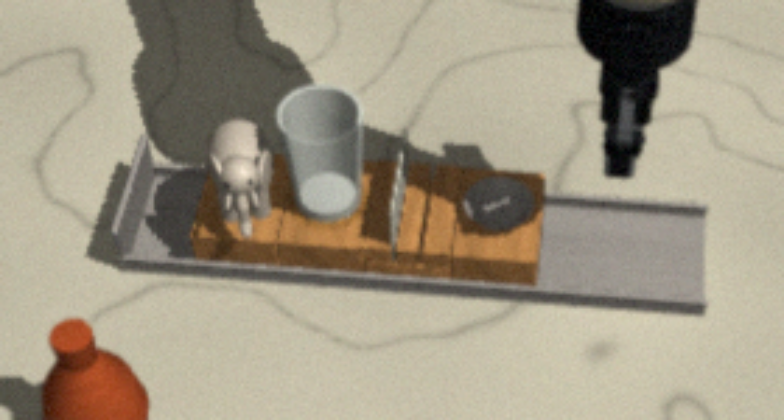

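The hand is centred over the channel: the tray's edges are at 236 and 405 px, the fingers at 320, and the rear block's edge shows at y≈320. The scene view shows the tips clear behind the rear face. Next I'll lower to push height.

Call:
{"op": "servo_tool", "data": {
  "deltas": [
    [[1, 0, 0], [-0.01, 0, 0], 0],
    [[1, 0, 0], [0, 0, 0], 0],
    [[1, 0, 0], [0, 0, 0], 0],
    [[0.7, 0, 0], [0, 0, 0], 0],
    [[0.3, 0, 0], [0, 0, 0], 0],
    [[0, 0, 0], [0, 0, 0], 0],
    [[0, 0, 0], [0, 0, 0], 0]
  ]
}}

```text
clock: 3.83
tcp_pos: [0.4743, 0.1304, 0.0443]
eef_rot: [-125.5, 90.0, 162.2]
ft_force: [0.4, 0.2, 0.7]
grip_width: 0.0001
```

Run:
```python
from h import *
go(np.r_[.4887,.079,.042]+U*.011)
p,d=ctrl.camera("scene");cv2.imwrite("pics/s3.png",cv2.resize(np.clip(p[120:270,150:430,::-1]*1.6,0,255).astype(np.uint8),None,fx=2.8,fy=2.8))
W=pts("scene",d)[0];k=W[(W[...,2]>.005)&(W[...,2]<.04)&(np.linalg.norm(W[...,:2]-ctrl.get_obs()["tcp_pos"][:2],axis=-1)<.025)]
print(len(k),k.min(0),k.max(0)) if len(k) else None
```

```text
clk 3.8333 tcp [0.4743 0.1304 0.0443] F [0.37 0.23 0.7 ] w 0.00011835537369027378
tool-cm [ 0.23 -0.2   4.24] world-shift in goal-tool cm [ 0.23 -0.21  4.24]
rotvec tool [-0.0024 -0.0002  0.0003] flip [3.1392e+00 5.0000e-04 4.0000e-04]
204 [0.45155465 0.10666574 0.00504903] [0.4990784  0.1550858  0.01029402]
```

View pics/s3.png

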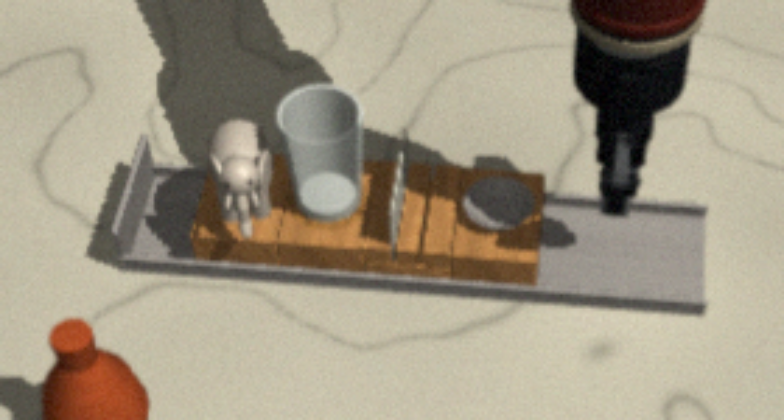

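Run:
```python
from h import *
for z in (.005,.012,.018,.022,.03): print(z,ray("scene",[(150+615/2.8,120+214/2.8)],z).round(4))
```

```text
0.005 [[0.4312 0.1215 0.005 ]]
0.012 [[0.4374 0.1232 0.012 ]]
0.018 [[0.4427 0.1247 0.018 ]]
0.022 [[0.4462 0.1257 0.022 ]]
0.03 [[0.4533 0.1277 0.03  ]]
```

Run:
```python
from h import *
o=ctrl.get_obs();i=ctrl.camera_info("scene")
p,d=ctrl.camera("scene")
c=cv2.resize(np.clip(p[160:230,320:420,::-1]*2.0,0,255).astype(np.uint8),None,fx=7,fy=7,interpolation=cv2.INTER_CUBIC)
P=o["tcp_pos"]-np.c_[[0,0,0,0]]*0; P=np.array([o["tcp_pos"]-[0,0,h] for h in(0,.022,.035)])
q=cv2.projectPoints(P,i["rvec"],i["tvec"],i["camera_matrix"],np.array([i["k1"],0,0,0]))[0][:,0]
print(q)
for a in q: cv2.circle(c,tuple(int(v) for v in (a-[320,160])*7),3,(0,255,0),-1)
cv2.imwrite("pics/s4.png",c)
```

```text
[[367.91280942 198.96862148]
 [367.13651512 205.95810072]
 [366.68856436 209.989457  ]]
```

View pics/s4.png

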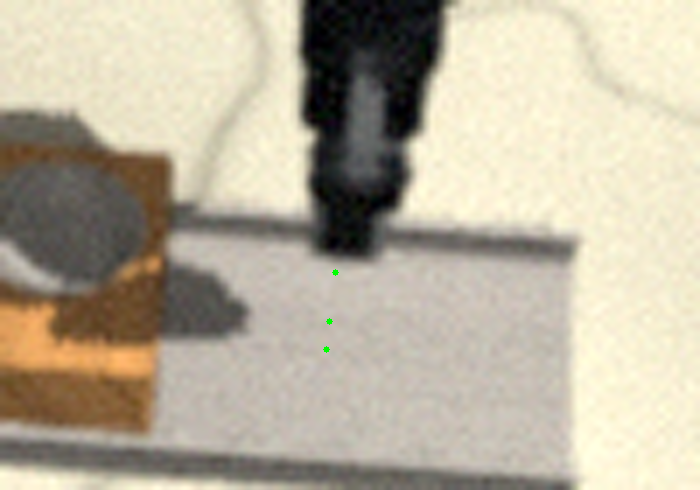

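Run:
```python
from h import *
o=ctrl.get_obs();print(o["tcp_pos"])
p,d=ctrl.camera("scene");W=pts("scene",d)[0]
for v in range(184,212,2): print(v,[ (tuple((W[v,u]*1000).round().astype(int)),int(p[v,u].mean())) if d[v,u]>0 else None for u in (366,369,372)])
p,d=ctrl.camera("wrist");H=ctrl.camera_info("wrist");K=H["camera_matrix"]
u,v=np.meshgrid(np.arange(640.),np.arange(480.));r=cv2.undistortPoints(np.stack([u,v],-1).reshape(-1,1,2),K,np.array([H["k1"],0,0,0.])).reshape(480,640,2)
T=np.dstack([r*d[...,None],d,np.ones_like(d)])@H["hand_eye"].T
for v in range(280,420,10): print(v,[(tuple((T[v,u,:3]*1000).round().astype(int)),int(p[v,u].mean())) if d[v,u]>0 else None for u in(308,330,300,345)])
cv2.imwrite("pics/w4.png",np.clip(p[:,:,::-1]*1.5,0,255).astype(np.uint8))
```

```text
[0.47461791 0.13048177 0.04477263]
184 [((np.int64(534), np.int64(141), np.int64(151)), 15), ((np.int64(530), np.int64(145), np.int64(149)), 38), ((np.int64(528), np.int64(150), np.int64(150)), 48)]
186 [((np.int64(534), np.int64(141), np.int64(145)), 2), ((np.int64(535), np.int64(147), np.int64(149)), 21), ((np.int64(532), np.int64(152), np.int64(149)), 26)]
188 [((np.int64(525), np.int64(139), np.int64(131)), 7), ((np.int64(526), np.int64(145), np.int64(134)), 13), ((np.int64(529), np.int64(152), np.int64(140)), 9)]
190 [((np.int64(483), np.int64(127), np.int64(78)), 19), ((np.int64(488), np.int64(134), np.int64(87)), 0), ((np.int64(485), np.int64(140), np.int64(86)), 8)]
192 [((np.int64(485), np.int64(128), np.int64(75)), 19), ((np.int64(489), np.int64(135), np.int64(82)), 8), ((np.int64(487), np.int64(141), np.int64(82)), 11)]
194 [((np.int64(488), np.int64(129), np.int64(73)), 16), ((np.int64(488), np.int64(135), np.int64(75)), 7), ((np.int64(487), np.int64(141), np.int64(77)), 13)]
196 [((np.int64(488), np.int64(129), np.int64(66)), 49), ((np.int64(485), np.int64(135), np.int64
[... 3393 characters left out ...]
t64(-6), np.int64(-12)), 15), ((np.int64(-69), np.int64(7), np.int64(-11)), 12)]
390 [((np.int64(-73), np.int64(-3), np.int64(-11)), 12), ((np.int64(-60), np.int64(3), np.int64(-1)), 6), ((np.int64(-80), np.int64(-5), np.int64(-17)), 19), ((np.int64(-80), np.int64(6), np.int64(-17)), 15)]
400 [((np.int64(-73), np.int64(-3), np.int64(-8)), 7), ((np.int64(-60), np.int64(3), np.int64(4)), 8), ((np.int64(-84), np.int64(-5), np.int64(-18)), 11), ((np.int64(-83), np.int64(6), np.int64(-17)), 19)]
410 [((np.int64(-61), np.int64(-4), np.int64(6)), 4), ((np.int64(-60), np.int64(3), np.int64(7)), 3), ((np.int64(-87), np.int64(-5), np.int64(-17)), 18), ((np.int64(-87), np.int64(6), np.int64(-17)), 20)]
```

View pics/w4.png

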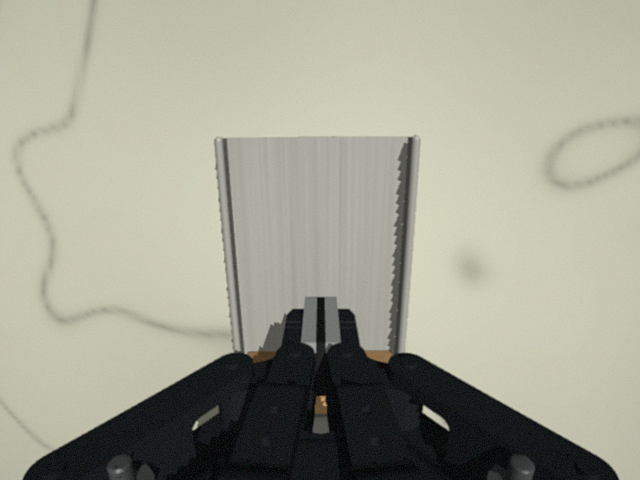

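Both depth views put the visible fingertips about 17 mm *behind* the TCP (z≈0.06). The text says 22 mm ahead, so the two disagree. I can test this harmlessly at the present height. If the text is right, contact begins at 4.2 cm of forward travel. If the pictures are right, the tips pass above the block's rear edge.

Call:
{"op": "servo_tool", "data": {
  "deltas": [
    [[0, -0.1, 0.6], [0, 0, 0], 0],
    [[0, -0.1, 0.6], [0, 0, 0], 0],
    [[0, 0, 0.6], [0, 0, 0], 0],
    [[0, 0, 0.6], [0, 0, 0], 0],
    [[0, 0, 0.6], [0, 0, 0], 0],
    [[0, 0, 0.4], [0, 0, 0], 0],
    [[0, 0, 0.3], [0, 0, 0], 0],
    [[0, 0, 0.2], [0, 0, 0], 0],
    [[0, 0, 0.2], [0, 0, 0], 0],
    [[0, 0, 0.1], [0, 0, 0], 0],
    [[0, 0, 0.1], [0, 0, 0], 0],
    [[0, 0, 0], [0, 0, 0], 0]
  ]
}}

```text
clock: 5.03
tcp_pos: [0.4855, 0.0888, 0.0444]
eef_rot: [-144.3, 90.0, 143.4]
ft_force: [0.0, -0.5, 0.6]
grip_width: 0.0001
```

Run:
```python
from h import *
go(np.r_[.4887,.079,.042]+U*.011)
p,d=ctrl.camera("scene");cv2.imwrite("pics/s5.png",cv2.resize(np.clip(p[140:240,280:420,::-1]*2.,0,255).astype(np.uint8),None,fx=5,fy=5,interpolation=cv2.INTER_CUBIC))
p,d=ctrl.camera("wrist");cv2.imwrite("pics/w5.png",np.clip(p[:,:,::-1]*1.5,0,255).astype(np.uint8))
```

```text
clk 5.0333 tcp [0.4855 0.0888 0.0444] F [ 0.05 -0.51  0.63] w 0.0001442273420705628
tool-cm [ 0.24  0.   -0.07] world-shift in goal-tool cm [ 0.24  0.   -0.07]
rotvec tool [-0.0024 -0.0001  0.    ] flip [3.1392e+00 1.0000e-04 1.0000e-04]
```

View pics/s5.png

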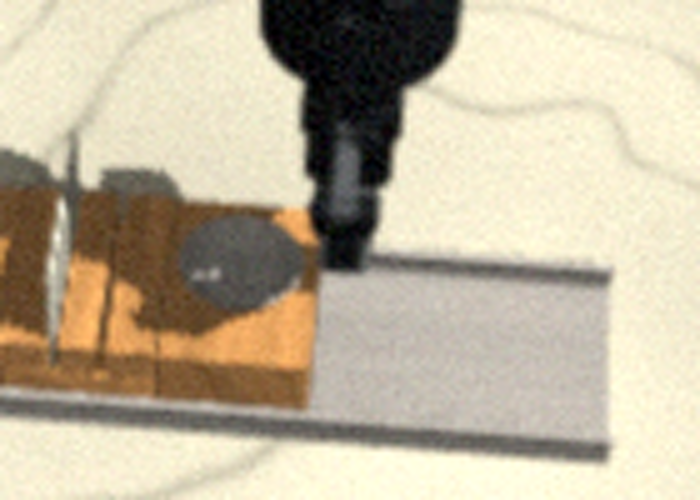

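View pics/w5.png

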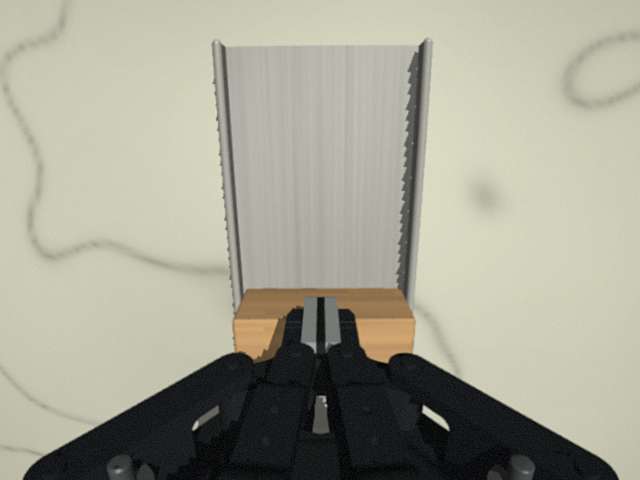

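No force yet, and the block hasn't moved: its face edge is at (318,270) in the zoomed scene, with the tip just right of it. I'll go 8 mm further to settle it.

Call:
{"op": "servo_tool", "data": {
  "deltas": [
    [[0, 0, 0.2], [0, 0, 0], 0],
    [[0, 0, 0.2], [0, 0, 0], 0],
    [[0, 0, 0.2], [0, 0, 0], 0],
    [[0, 0, 0.2], [0, 0, 0], 0],
    [[0, 0, 0], [0, 0, 0], 0]
  ]
}}

```text
clock: 5.55
tcp_pos: [0.4881, 0.0806, 0.0444]
eef_rot: [-24.1, 90.0, -96.4]
ft_force: [0.2, 0.1, 0.4]
grip_width: -0.0003
```

Run:
```python
from h import *
go(np.r_[.4887,.079,.042]+U*.011)
p,d=ctrl.camera("scene");cv2.imwrite("pics/s6.png",cv2.resize(np.clip(p[140:240,280:420,::-1]*2.,0,255).astype(np.uint8),None,fx=5,fy=5,interpolation=cv2.INTER_CUBIC))
p,d=ctrl.camera("wrist");cv2.imwrite("pics/w6.png",np.clip(p[:,:,::-1]*1.5,0,255).astype(np.uint8))
```

```text
clk 5.55 tcp [0.4881 0.0806 0.0444] F [0.21 0.09 0.36] w -0.0002910591103363699
tool-cm [ 0.24  0.   -0.93] world-shift in goal-tool cm [ 0.24  0.01 -0.93]
rotvec tool [-0.0031  0.0001  0.0001] flip [ 3.1385e+00  1.0000e-04 -2.0000e-04]
```

View pics/s6.png

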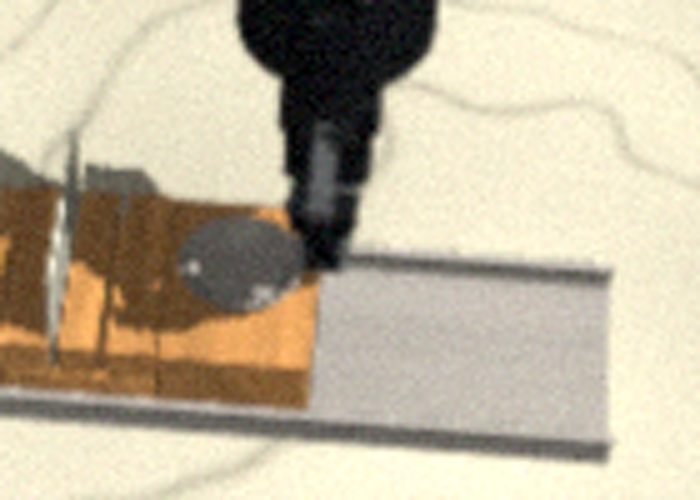

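View pics/w6.png

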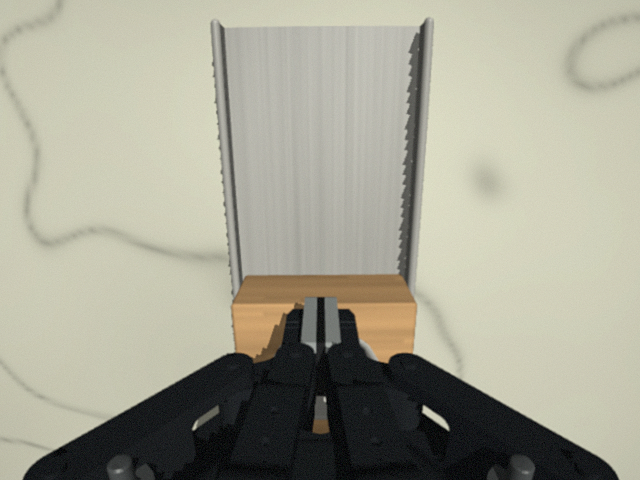

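There's no force, and the tip is now visibly above the block's rear edge and close to the dish. So the pictures are right and the tips really stand about 17 mm behind the TCP. I'll back off, tilt the fingers about 17° so only the tips lead and the knuckles stay clear of the dish, then lower about 40 mm.

Call:
{"op": "servo_tool", "data": {
  "deltas": [
    [[0, 0, -0.8], [0, 0, 0], 0],
    [[0, 0, -1], [0, 0, 0], 0],
    [[0, 0, -1], [0, 0, 0], 0],
    [[0, 0, -1], [0, 0, 0], 0],
    [[0, 0, -0.7], [0, 0, 0], 0],
    [[0, 0, -0.5], [0, -0.06, 0], 0],
    [[0, 0, 0], [0, -0.06, 0], 0],
    [[0, 0, 0], [0, -0.06, 0], 0],
    [[0, 0, 0], [0, -0.06, 0], 0],
    [[0, 0, 0], [0, -0.06, 0], 0],
    [[0, 0, 0], [0, 0, 0], 0],
    [[0, 0, 0], [0, 0, 0], 0]
  ]
}}

```text
clock: 6.65
tcp_pos: [0.4721, 0.1304, 0.0441]
eef_rot: [-0.1, 72.9, -72.2]
ft_force: [0.1, -0.4, -0.5]
grip_width: -0.0005
```

```bash
cat >> h.py <<'E'
XT=-.0173
F0=np.array([.4887,.079,.023]) # measured face mid
def st():
    o=ctrl.get_obs();R=Ro.from_euler("xyz",o["eef_rot"],degrees=True).as_matrix()
    c=o["tcp_pos"]+R@[XT,0,.011]; lo=o["tcp_pos"]+R@[XT,0,-.011]
    N=np.array([np.cos(TH),np.sin(TH),0])
    print("clk %.2f"%o["clock"],"tcp",o["tcp_pos"].round(4),"F",o["ft_force"].round(2),"tipZ",c[2].round(4),lo[2].round(4),"gap to F0 %.4f"%((c-F0)@U),"lat %.4f"%((c-F0)@N))
    print("push dir in tool",(R.T@-U).round(3),"down",(R.T@[0,0,-1]).round(3),"lat",(R.T@N).round(3),o["joints"].round(1))
    return o,R
E
python3 - <<'E'
from h import *
st()
p,d=ctrl.camera("scene");cv2.imwrite("pics/s7.png",cv2.resize(np.clip(p[120:240,280:420,::-1]*2.,0,255).astype(np.uint8),None,fx=5,fy=5,interpolation=cv2.INTER_CUBIC))
E
```

```text
clk 6.65 tcp [0.4721 0.1304 0.0441] F [ 0.13 -0.42 -0.5 ] tipZ 0.0639 0.0574 gap to F0 0.0486 lat 0.0000
push dir in tool [ 0.294 -0.001  0.956] down [ 0.956  0.001 -0.294] lat [-0.     1.     0.001] [ -2.9  15.9 -33.7 115.2  29.   60.6 -34.6]
```

View pics/s7.png

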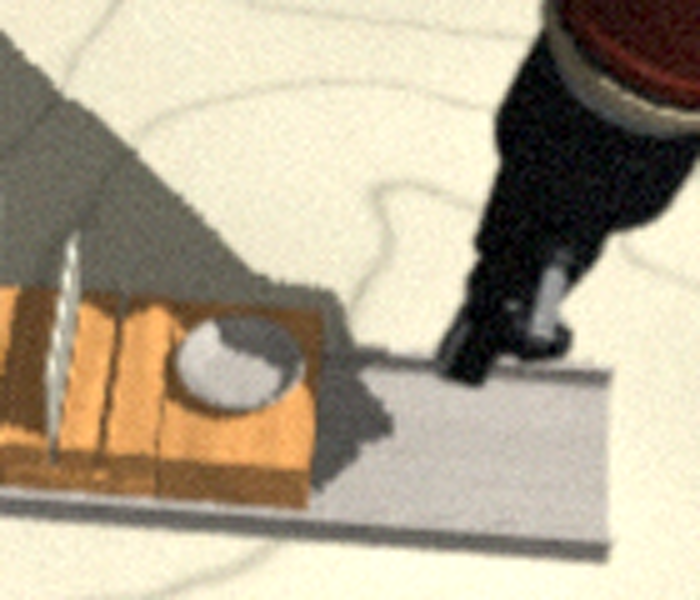

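The fingers lean back with the tips leading, at zoom (465,375) about 48 mm behind the face. Lowering 40 mm straight down now.

Call:
{"op": "servo_tool", "data": {
  "deltas": [
    [[0.76, 0, -0.23], [0, 0, 0], 0],
    [[0.76, 0, -0.23], [0, 0, 0], 0],
    [[0.76, 0, -0.23], [0, 0, 0], 0],
    [[0.76, 0, -0.23], [0, 0, 0], 0],
    [[0.5, 0, -0.16], [0, 0, 0], 0],
    [[0.26, 0, -0.08], [0, 0, 0], 0],
    [[0, 0, 0], [0, 0, 0], 0]
  ]
}}

```text
clock: 7.28
tcp_pos: [0.4723, 0.1284, 0.0038]
eef_rot: [-0.3, 72.8, -72.5]
ft_force: [-0.4, 0.4, 0.0]
grip_width: 0.0001
```

Run:
```python
from h import *
st()
p,d=ctrl.camera("scene");cv2.imwrite("pics/s8.png",cv2.resize(np.clip(p[120:240,280:420,::-1]*2.,0,255).astype(np.uint8),None,fx=5,fy=5,interpolation=cv2.INTER_CUBIC))
```

```text
clk 7.28 tcp [0.4723 0.1284 0.0038] F [-0.41  0.36  0.03] tipZ 0.0236 0.0171 gap to F0 0.0466 lat -0.0005
push dir in tool [0.295 0.003 0.955] down [ 0.955  0.001 -0.295] lat [-0.002  1.    -0.002] [ -4.1  19.7 -32.6 116.6  32.5  57.  -38.4]
```

View pics/s8.png

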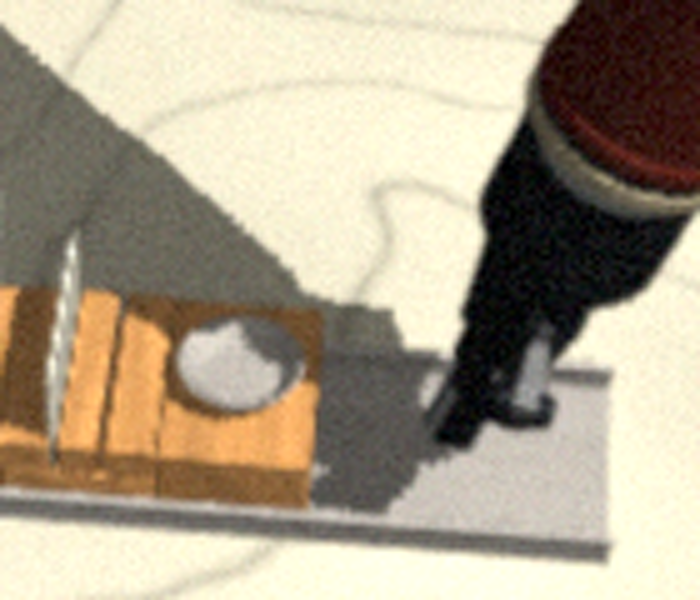

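Tips are at z≈0.02, inside the channel, with zero force. Approaching the face now.

Call:
{"op": "servo_tool", "data": {
  "deltas": [
    [[0.15, 0, 0.48], [0, 0, 0], 0],
    [[0.15, 0, 0.48], [0, 0, 0], 0],
    [[0.15, 0, 0.48], [0, 0, 0], 0],
    [[0.15, 0, 0.48], [0, 0, 0], 0],
    [[0.15, 0, 0.48], [0, 0, 0], 0],
    [[0.15, 0, 0.48], [0, 0, 0], 0],
    [[0.15, 0, 0.48], [0, 0, 0], 0],
    [[0.09, 0, 0.29], [0, 0, 0], 0],
    [[0.06, 0, 0.19], [0, 0, 0], 0],
    [[0, 0, 0], [0, 0, 0], 0],
    [[0, 0, 0], [0, 0, 0], 0]
  ]
}}

```text
clock: 8.25
tcp_pos: [0.485, 0.0904, 0.0046]
eef_rot: [-0.0, 72.8, -72.2]
ft_force: [0.6, -0.0, 0.4]
grip_width: 0.0001
```

Run:
```python
from h import *
st()
p,d=ctrl.camera("scene");cv2.imwrite("pics/s9.png",cv2.resize(np.clip(p[120:240,280:420,::-1]*2.,0,255).astype(np.uint8),None,fx=5,fy=5,interpolation=cv2.INTER_CUBIC))
```

```text
clk 8.25 tcp [0.485  0.0904 0.0046] F [ 0.56 -0.    0.44] tipZ 0.0243 0.0178 gap to F0 0.0066 lat -0.0000
push dir in tool [0.295 0.002 0.955] down [ 0.955  0.    -0.295] lat [-0.001  1.    -0.002] [ -0.6  18.8 -31.3 117.4  32.6  55.3 -34.1]
```

View pics/s9.png

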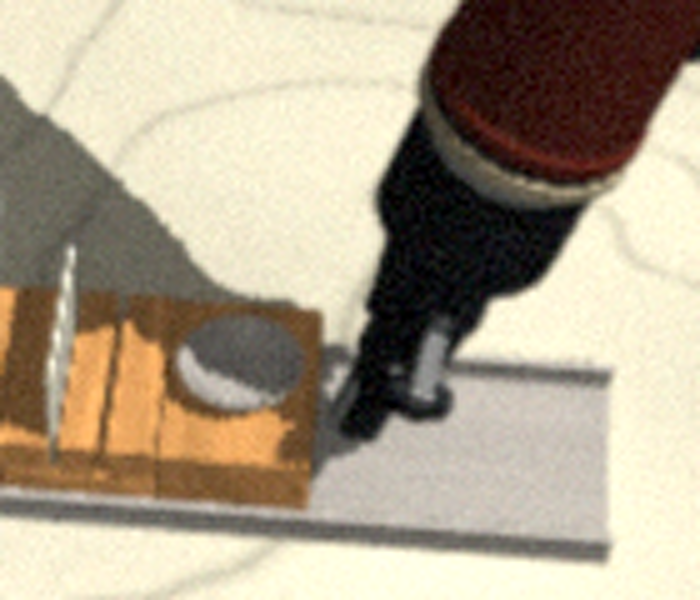

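The tip at (355,435) is just behind the face, with the upper fingers well clear of the dish. Now slow steps of 1 mm per row to make contact.

Call:
{"op": "servo_tool", "data": {
  "deltas": [
    [[0.03, 0, 0.1], [0, 0, 0], 0],
    [[0.03, 0, 0.1], [0, 0, 0], 0],
    [[0.03, 0, 0.1], [0, 0, 0], 0],
    [[0.03, 0, 0.1], [0, 0, 0], 0],
    [[0.03, 0, 0.1], [0, 0, 0], 0],
    [[0.03, 0, 0.1], [0, 0, 0], 0],
    [[0.03, 0, 0.1], [0, 0, 0], 0],
    [[0.03, 0, 0.1], [0, 0, 0], 0],
    [[0.03, 0, 0.1], [0, 0, 0], 0],
    [[0.03, 0, 0.1], [0, 0, 0], 0],
    [[0.03, 0, 0.1], [0, 0, 0], 0],
    [[0.03, 0, 0.1], [0, 0, 0], 0]
  ]
}}

```text
clock: 9.3
tcp_pos: [0.4888, 0.0798, 0.0046]
eef_rot: [0.1, 72.9, -72.0]
ft_force: [-2.4, 5.0, 0.2]
grip_width: 0.0001
```

Run:
```python
from h import *
st()
p,d=ctrl.camera("scene");cv2.imwrite("pics/s10.png",cv2.resize(np.clip(p[120:270,160:430,::-1]*2.,0,255).astype(np.uint8),None,fx=2.9,fy=2.9,interpolation=cv2.INTER_CUBIC))
```

```text
clk 9.30 tcp [0.4888 0.0798 0.0046] F [-2.41  4.98  0.15] tipZ 0.0244 0.0179 gap to F0 -0.0047 lat 0.0003
push dir in tool [0.294 0.001 0.956] down [ 0.956 -0.001 -0.294] lat [ 0.     1.    -0.001] [  0.4  18.6 -30.9 117.6  32.7  54.8 -32.7]
```

View pics/s10.png

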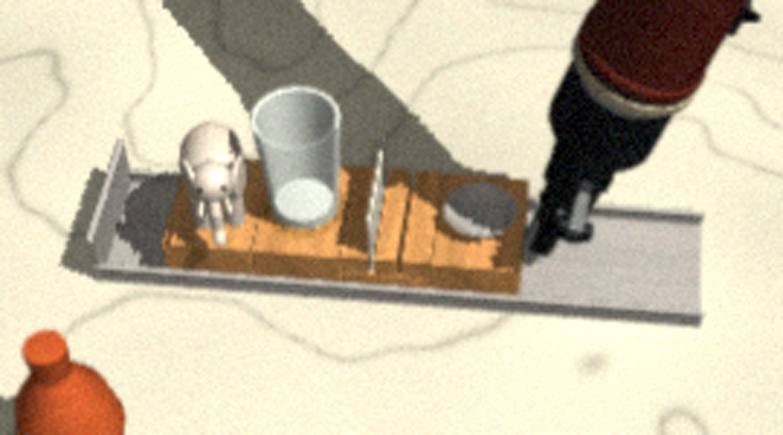

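Contact is at 5.5 N and everything is upright. I'll push on at 1.5 mm per row.

Call:
{"op": "servo_tool", "data": {
  "deltas": [
    [[0.045, 0, 0.145], [0, 0, 0], 0],
    [[0.045, 0, 0.145], [0, 0, 0], 0],
    [[0.045, 0, 0.145], [0, 0, 0], 0],
    [[0.045, 0, 0.145], [0, 0, 0], 0],
    [[0.045, 0, 0.145], [0, 0, 0], 0],
    [[0.045, 0, 0.145], [0, 0, 0], 0],
    [[0.045, 0, 0.145], [0, 0, 0], 0],
    [[0.045, 0, 0.145], [0, 0, 0], 0],
    [[0.045, 0, 0.145], [0, 0, 0], 0],
    [[0.045, 0, 0.145], [0, 0, 0], 0],
    [[0.045, 0, 0.145], [0, 0, 0], 0],
    [[0.045, 0, 0.145], [0, 0, 0], 0]
  ]
}}

```text
clock: 10.35
tcp_pos: [0.4943, 0.0623, 0.0046]
eef_rot: [0.1, 72.9, -72.1]
ft_force: [-0.9, 5.6, -0.2]
grip_width: 0.0002
```

Run:
```python
from h import *
st()
p,d=ctrl.camera("scene");cv2.imwrite("pics/s11.png",cv2.resize(np.clip(p[120:270,160:430,::-1]*2.,0,255).astype(np.uint8),None,fx=2.9,fy=2.9,interpolation=cv2.INTER_CUBIC))
```

```text
clk 10.35 tcp [0.4943 0.0623 0.0046] F [-0.87  5.56 -0.16] tipZ 0.0244 0.0179 gap to F0 -0.0230 lat 0.0002
push dir in tool [0.294 0.001 0.956] down [ 0.956 -0.001 -0.294] lat [ 0.     1.    -0.001] [  2.   18.3 -30.2 117.7  32.8  54.1 -30.7]
```

View pics/s11.png

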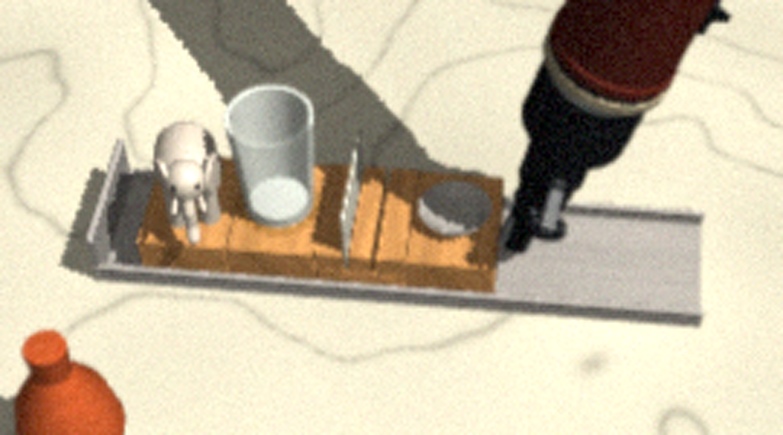

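The train is moving, with the rear edge from about (525,180) to (500,180) and everything upright at 5.6 N. Continuing.

Call:
{"op": "servo_tool", "data": {
  "deltas": [
    [[0.045, 0, 0.145], [0, 0, 0], 0],
    [[0.045, 0, 0.145], [0, 0, 0], 0],
    [[0.045, 0, 0.145], [0, 0, 0], 0],
    [[0.045, 0, 0.145], [0, 0, 0], 0],
    [[0.045, 0, 0.145], [0, 0, 0], 0],
    [[0.045, 0, 0.145], [0, 0, 0], 0],
    [[0.045, 0, 0.145], [0, 0, 0], 0],
    [[0.045, 0, 0.145], [0, 0, 0], 0],
    [[0.045, 0, 0.145], [0, 0, 0], 0],
    [[0.045, 0, 0.145], [0, 0, 0], 0],
    [[0.045, 0, 0.145], [0, 0, 0], 0],
    [[0.045, 0, 0.145], [0, 0, 0], 0]
  ]
}}

```text
clock: 11.4
tcp_pos: [0.5, 0.0448, 0.0046]
eef_rot: [0.1, 72.9, -72.1]
ft_force: [-1.9, 4.7, 1.7]
grip_width: -0.0005
```

Run:
```python
from h import *
st()
p,d=ctrl.camera("scene");cv2.imwrite("pics/s12.png",cv2.resize(np.clip(p[120:270,160:430,::-1]*2.,0,255).astype(np.uint8),None,fx=2.9,fy=2.9,interpolation=cv2.INTER_CUBIC))
```

```text
clk 11.40 tcp [0.5    0.0448 0.0046] F [-1.93  4.74  1.71] tipZ 0.0244 0.0179 gap to F0 -0.0414 lat 0.0002
push dir in tool [0.294 0.001 0.956] down [ 0.956 -0.001 -0.294] lat [ 0.     1.    -0.001] [  3.5  18.2 -29.6 117.8  32.9  53.4 -28.7]
```

View pics/s12.png

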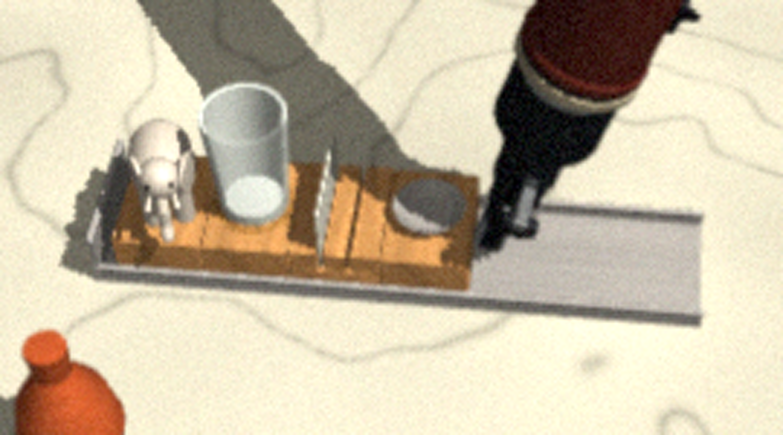

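About 12 mm is left: the front block's corner is at (117,255) and the plate at about (100,250). I'll slow to 1 mm and then 0.5 mm per row.

Call:
{"op": "servo_tool", "data": {
  "deltas": [
    [[0.03, 0, 0.095], [0, 0, 0], 0],
    [[0.03, 0, 0.095], [0, 0, 0], 0],
    [[0.03, 0, 0.095], [0, 0, 0], 0],
    [[0.03, 0, 0.095], [0, 0, 0], 0],
    [[0.03, 0, 0.095], [0, 0, 0], 0],
    [[0.03, 0, 0.095], [0, 0, 0], 0],
    [[0.03, 0, 0.095], [0, 0, 0], 0],
    [[0.015, 0, 0.05], [0, 0, 0], 0],
    [[0.015, 0, 0.05], [0, 0, 0], 0]
  ]
}}

```text
clock: 12.2
tcp_pos: [0.5024, 0.0372, 0.0046]
eef_rot: [0.1, 72.9, -72.1]
ft_force: [-1.6, 5.4, 0.9]
grip_width: 0.0
```

Run:
```python
from h import *
st()
```

```text
clk 12.20 tcp [0.5024 0.0372 0.0046] F [-1.55  5.36  0.89] tipZ 0.0244 0.0179 gap to F0 -0.0494 lat 0.0001
push dir in tool [0.294 0.001 0.956] down [ 0.956 -0.    -0.294] lat [ 0.     1.    -0.002] [  4.2  18.1 -29.3 117.8  32.9  53.1 -27.9]
```

Call:
{"op": "servo_tool", "data": {
  "deltas": [
    [[0.015, 0, 0.05], [0, 0, 0], 0],
    [[0.015, 0, 0.05], [0, 0, 0], 0],
    [[0.015, 0, 0.05], [0, 0, 0], 0],
    [[0.015, 0, 0.05], [0, 0, 0], 0],
    [[0.015, 0, 0.05], [0, 0, 0], 0]
  ]
}}

```text
clock: 12.62
tcp_pos: [0.5032, 0.0347, 0.0046]
eef_rot: [0.1, 72.9, -72.1]
ft_force: [-1.8, 4.4, 0.3]
grip_width: 0.0001
```

Call:
{"op": "servo_tool", "data": {
  "deltas": [
    [[0.015, 0, 0.05], [0, 0, 0], 0],
    [[0.015, 0, 0.05], [0, 0, 0], 0],
    [[0.015, 0, 0.05], [0, 0, 0], 0]
  ]
}}

```text
clock: 12.87
tcp_pos: [0.5035, 0.0336, 0.0046]
eef_rot: [0.1, 72.9, -72.1]
ft_force: [-3.8, 8.4, 2.4]
grip_width: -0.0002
```

The force is rising to 9 N at about 53 mm of travel, so the row is probably just meeting the plate. Two more small steps.

Call:
{"op": "servo_tool", "data": {
  "deltas": [
    [[0.01, 0, 0.03], [0, 0, 0], 0],
    [[0.01, 0, 0.03], [0, 0, 0], 0]
  ]
}}

```text
clock: 13.03
tcp_pos: [0.5036, 0.0336, 0.0046]
eef_rot: [0.1, 72.9, -72.0]
ft_force: [-4.8, 10.8, 2.8]
grip_width: -0.0001
```

Run:
```python
from h import *
st()
for n,(x,y,w,h,s) in dict(scene=(170,130,200,110,4),top=(330,230,180,130,4.4)).items():
    p,d=ctrl.camera(n);cv2.imwrite(f"pics/{n}13.png",cv2.resize(np.clip(p[y:y+h,x:x+w,::-1]*2.,0,255).astype(np.uint8),None,fx=s,fy=s,interpolation=cv2.INTER_CUBIC))
```

```text
clk 13.03 tcp [0.5036 0.0336 0.0046] F [-4.77 10.81  2.84] tipZ 0.0243 0.0179 gap to F0 -0.0532 lat 0.0002
push dir in tool [0.293 0.001 0.956] down [ 0.956 -0.001 -0.293] lat [ 0.     1.    -0.001] [  4.6  18.1 -29.1 117.8  32.9  52.9 -27.3]
```

View pics/scene13.png

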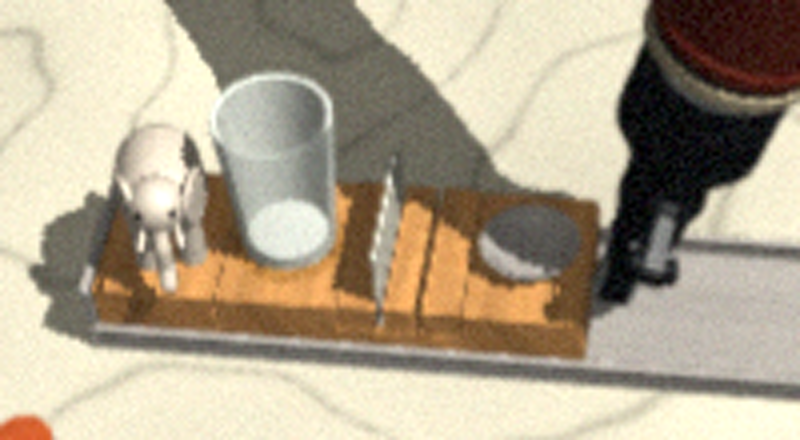

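View pics/top13.png

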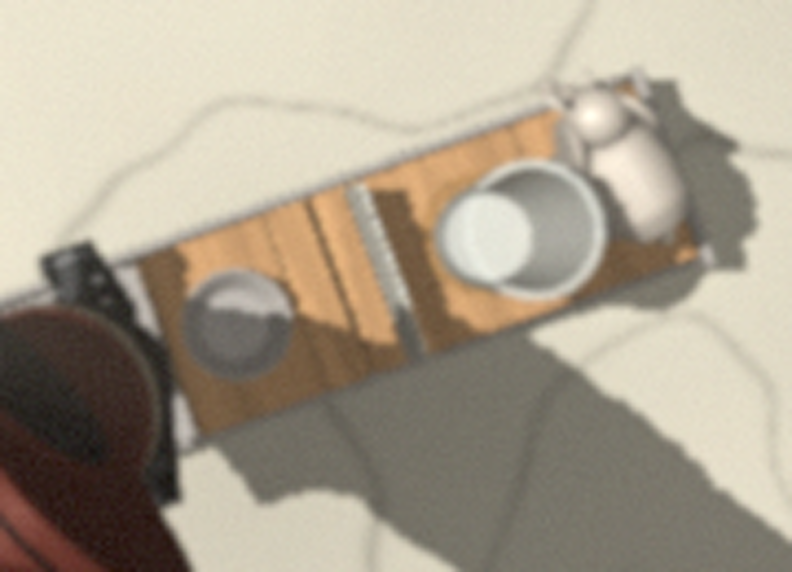

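The motion has stopped and the force is climbing (11.8 N against about 5.5 N sliding). The front block sits at the plate in both views, scene (95,310) and top (700,255). One more gentle squeeze to confirm.

Call:
{"op": "servo_tool", "data": {
  "deltas": [
    [[0.01, 0, 0.03], [0, 0, 0], 0],
    [[0.01, 0, 0.03], [0, 0, 0], 0],
    [[0, 0, 0], [0, 0, 0], 0]
  ]
}}

```text
clock: 13.38
tcp_pos: [0.5036, 0.0336, 0.0046]
eef_rot: [0.1, 73.0, -72.0]
ft_force: [-6.4, 10.3, 3.6]
grip_width: 0.0001
```

The TCP has stopped moving, so the row is home. Drawing back along the channel.

Call:
{"op": "servo_tool", "data": {
  "deltas": [
    [[-0.03, 0, -0.1], [0, 0, 0], 0],
    [[-0.06, 0, -0.2], [0, 0, 0], 0],
    [[-0.15, 0, -0.48], [0, 0, 0], 0],
    [[-0.3, 0, -0.96], [0, 0, 0], 0],
    [[-0.3, 0, -0.96], [0, 0, 0], 0],
    [[-0.3, 0, -0.96], [0, 0, 0], 0],
    [[-0.3, 0, -0.96], [0, 0, 0], 0],
    [[-0.3, 0, -0.96], [0, 0, 0], 0],
    [[-0.3, 0, -0.96], [0, 0, 0], 0],
    [[-0.3, 0, -0.96], [0, 0, 0], 0],
    [[-0.3, 0, -0.96], [0, 0, 0], 0],
    [[-0.3, 0, -0.96], [0, 0, 0], 0]
  ]
}}

```text
clock: 14.38
tcp_pos: [0.4736, 0.1259, 0.0049]
eef_rot: [-0.0, 72.8, -72.2]
ft_force: [0.4, -1.0, -0.7]
grip_width: 0.0001
```

Call:
{"op": "servo_tool", "data": {
  "deltas": [
    [[-1.5, 0, -0.6], [0, 0, 0], 0],
    [[-1.9, 0, 0], [0, 0, 0], 0],
    [[-1.9, 0, 0], [0, 0, 0], 0],
    [[-1.9, 0, 0], [0, 0, 0], 0],
    [[-1.9, 0, 0], [0, 0, 0], 0],
    [[-1.9, 0, 0], [0, 0, 0], 0],
    [[-1.9, 0, 0], [0, 0, 0], 0],
    [[-1.9, 0, 0], [0, 0, 0], 0],
    [[0, 0, 0], [0, 0, 0], 0],
    [[0, 0, 0], [0, 0, 0], 0],
    [[0, 0, 0], [0, 0, 0], 0]
  ]
}}

```text
clock: 15.3
tcp_pos: [0.4586, 0.1718, 0.1439]
eef_rot: [-0.1, 72.8, -72.4]
ft_force: [0.1, -0.1, -1.0]
grip_width: 0.0001
```

Run:
```python
from h import *
o,_=st();print(o["qd"].round(2))
for n,(x,y,w,h,s) in dict(scene=(170,130,240,110,3.3),top=(270,230,240,140,3.3)).items():
    p,d=ctrl.camera(n);np.savez(f"pics/{n}14.npz",p=p,d=d);cv2.imwrite(f"pics/{n}14.png",cv2.resize(np.clip(p[y:y+h,x:x+w,::-1]*1.8,0,255).astype(np.uint8),None,fx=s,fy=s,interpolation=cv2.INTER_CUBIC))
```

```text
clk 15.30 tcp [0.4586 0.1718 0.1439] F [ 0.15 -0.14 -0.98] tipZ 0.1637 0.1572 gap to F0 0.0922 lat -0.0002
push dir in tool [0.296 0.003 0.955] down [ 0.955  0.001 -0.296] lat [-0.001  1.    -0.002] [ -4.2   9.7 -36.7 108.6  22.7  72.1 -31.9]
[ 0.08  0.55  0.4   0.62 -0.03 -0.07  0.1 ]
```

View pics/scene14.png

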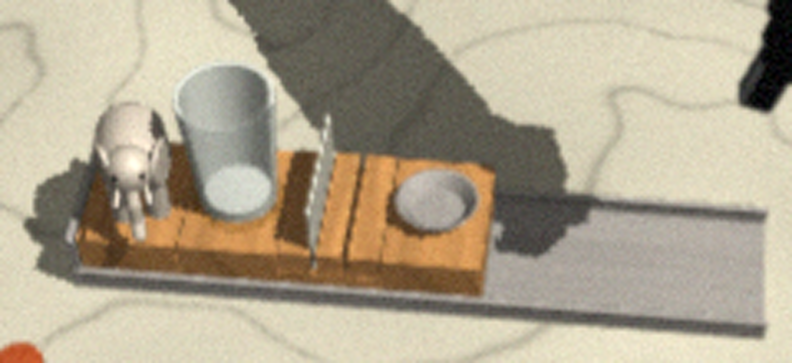

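View pics/top14.png

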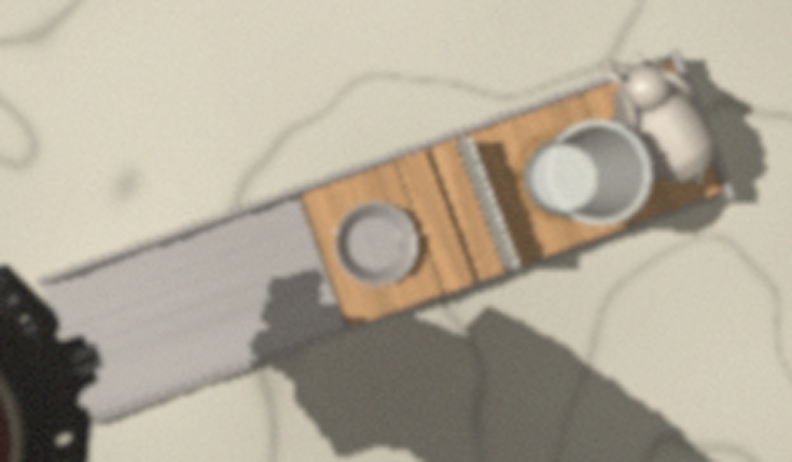

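The hand is clear and the elephant, tumbler, card and dish all stand in place. In the top view the rear edge now runs from (302,195) to (348,323). One last check of the length.

Run:
```python
from h import *
q=ray("top",(np.array([(302,195),(348,323)])+.5)/3.3-.5+[270,230],.042)
q2=ray("scene",(np.array([(495,170),(485,270)])+.5)/3.3-.5+[170,130],.042)
stop=np.array([.5843,-.2148,.042]);op=np.array([.452,.1985,.042])
for k in(q,q2): print(k.round(4).tolist(),"from stop",((k-stop)@U).round(4),"from open end",((op-k)@U).round(4),"(want .256/.180)")
ctrl.hand_in();print(ctrl.get_obs()["clock"])
```

```text
[[0.548, 0.0426, 0.042], [0.4666, 0.0159, 0.042]] from stop [0.2561 0.2557] from open end [0.1779 0.1782] (want .256/.180)
[[0.4663, 0.0171, 0.042], [0.5472, 0.0459, 0.042]] from stop [0.257  0.2595] from open end [0.177  0.1745] (want .256/.180)
the job is handed in; nothing more can be done
the job is handed in; nothing more can be done
```

I pushed the row about 53 mm with the closed fingertips on the rear insert's outer face, until it stopped against the end plate. I then drew the hand back and up, clear of everything, and handed in at about 15.4 s.

**Last checks**
- **Force:** sliding took about 5.5 N. At the end the force rose to about 12 N while the hand stopped moving, so the row was home.
- **Position:** the top view puts the rear face 256 mm from the end plate, and the wanted figure is 256 mm. The scene view gives 257–259.5 mm, within its measuring error.
- **Gaps:** I saw none in either view.
- **Riders:** the elephant, tumbler, card and dish stand upright on their inserts.
- **Bystanders:** I did not look at the remote, vase and bowl again at the end, but the hand never went near them.

**What disagreed**
- **Fingertip position:** the text puts the fingertips 22 mm ahead of the tool point. The camera depth showed them about 17 mm behind it.
- **How I settled it:** I ran a slow forward test. It met no force and passed the tips just above the rear edge of the insert, so I used the camera value.
- **Tilt:** I tilted the hand about 17° so that only the tips touched and the knuckles stayed clear of the dish.

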